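Hang the hook saddle on the rail and clamp it

TASK

Set the long steel hook saddle (the one with an upright pin and a tab on its top) astride the open stretch of the rail with its pin end toward the clamp, without dropping it, and let go of it there. Then push it along the rail until its pin is under the clamp's arm and its end meets the spring pads, and leave it there. Finally turn the clamp lever a full quarter turn, counter-clockwise, so that the cam hooks behind the pin and draws the saddle tight; leave the short saddle and everything else standing where they are.

Things in the scene. Friction and masses are not known exactly. Their poses are not given: they have to be found in the camera images.
- long_saddle_mid (a point): The long hook saddle, loose, 0.2 to 0.33 kg: a bent steel channel (inverted U) standing on its two side plates. 40 mm wide over its sides (x), 100 mm long (y), 80 mm high to its flat top; sheet 4 mm thick, so 32 mm wide inside. Small hooks stick out 16 mm from both sides in the lowest 30 mm. The point is its centre, half-way up the 80 mm; y points to its pin end, z up.
- saddle_pin (a point): Middle of the upright pin on the long saddle's top: 8 mm thick, 13 mm high, on the centre line, 29 mm from the saddle's centre towards its +y end (21 mm from that end).
- saddle_tab (a point): Middle of the upright tab across the long saddle's top at its -y end: 36 mm wide, 4 mm thick, 26 mm high above the top; its outer face is 50 mm from the saddle's centre. A place to push.
- short_saddle_mid (a point): The short hook saddle, not wanted: the same 40 mm wide, 80 mm high channel but 64 mm long and with neither pin nor tab. The point is its centre, half-way up. Must stay where it stands.
- rail_stand: The rail stand, fixed; origin on the worktop under the rail, y along the rail to the clamp, z up. Base plate 100 x 265 mm, 12 mm thick; posts 26 mm square at y = -100 mm (top flush with the rail) and y = 105 mm (the clamp's, with the lever's pivot axis). The long saddle's centre comes to y = 31 mm when its end just meets the spring pads, and to y = 36 mm when clamped tight.
- rail_top (a point): On the rail's top face, in its open stretch (20 mm from the stand's origin, away from the clamp). The rail is a flat bar along the stand's y, 22 mm wide, 36 mm high, top at z = 115 mm, open from y = -85 to 47 mm and clear beside and below down to the base. A saddle hanging on it has its half-height point at z = 79 mm.
- clamp_arm (a point): Free end of the clamp's fixed arm, on its lower face (z = 135 mm, y = 47 mm in the stand's frame). The arm, 22 mm wide and 6 mm thick, runs from here over the rail to y = 130 mm; the saddle's pin can only slide in under it from the open side.
- spring_pads (a point): Middle of the faces of the two spring pads astride the rail (y = 81 mm in the stand's frame, 50 mm high). They give way by up to 7 mm towards the clamp's post (3 N at first, 0.8 N more for each mm) and spring back.
- clamp_lever (a joint): The cam lever under the arm, about a vertical axis at the clamp's post: 0 = open, 1.57 = a quarter turn counter-clockwise seen from above, locked. It starts at 0 to 0.15, stays where it is left, and takes under 8 N at the knob. Its hook catches the pin if the saddle's end is within 4 mm of the spring pads.
- lever_knob (a point): Middle of the upright black knob at the lever's end: 16 mm across, 42 mm high, from z = 123 to 165 mm, 66 mm from the pivot. Seen from above in the stand's frame it lies at 120 degrees from the x axis (counter-clockwise) when open and at 210 degrees when locked.
- dark_bottle: Dark bottle, 60 mm across, 274 mm tall, near the rail's right end; must not be moved. Origin under its base.
- white_mug: White mug, 82 x 115 mm with handle, 88 mm high; must not be moved. Origin under its base.
- salt_mill: Wooden salt mill, 58 mm across, 115 mm high, behind the rail; must not be moved. Origin under its base.
- honey_jar: Jar with green lid, 68 mm across, 84 mm high, behind the clamp; must not be moved. Origin under its base.
- flat_tin: Flat tin, 63 x 105 mm, 23 mm high, in front of the rail; must not be moved. Origin under its base.
- glass_jar: Jar with nuts, 60 mm across, 90 mm high, behind the rail; must not be moved. Origin under its base.

How it is judged:
By the outcome, as a careful person would: the job done as asked, in the order asked, and still so for the second after the job is handed in, with the robot touching nothing.
It also fails if it takes over 58 s, if anything falls off the work surface, if the arm or the gripper's body presses on something with over 40 N, if the wrist force passes 120 N, or if a joint passes its speed limit or range.

ROBOT

A 6-joint arm with a two-finger parallel gripper is mounted at the origin on a cart in front of the work surface, level with it; the furniture and walls round the work are solid. World frame = base frame: x ahead of the robot, y to its left, z up, the work surface at z = 0. Lengths are in mm, angles in rad, forces in N, time in s.
With the tool pointing down it reaches from about 300 to 775 mm from the base axis. Payload 14.6 kg.
Tool frame: the origin (TCP) lies at the very end of the fingers, on their centre line; the grasp point (between the pads) lies 19 mm behind it; z points along the fingers, y is the line along which they close (so a half turn about z gives the same grasp; the last joint's range is limited). The gripper opens to 94 mm and grips with 3 to 60 N. Pads are 16 mm wide; open, the fingers measure 119 mm over their backs; the gripper's body (75 mm by 177 mm) begins 78 mm behind the grasp point.
Start: joints at [1.201, 0.3, 1.521, -0, 1.321, -0.067], TCP at [164.004, 524.968, 205.446] pointing down, gripper open.
Joint ranges: [-3.03, 3.03], [-0.79, 2.21], [0.23, 2.52], [-1.04, 4.18], [0, 3.07], [-2.55, 2.55]. Speed limits (rad/s): [2.22, 2.22, 2.57, 3.14, 3.14, 3.14].

INTERFACE

Orientations are given as [roll, pitch, yaw] about the fixed x, y, z axes, in that order (R = Rz(yaw) Ry(pitch) Rx(roll)).
In Python, from cell import manip, camera, get_calibration gives the robot as it stands. The module is installed in compiled form; this text tells all that it offers.
- The arm moves only by the tool jog_arm, never from a script. Its argument "plan" is one flat list of numbers, 6 for each row, row after row: the shift along the world's x, y, z in m, then the turn, a rotation vector about the world's x, y, z in degrees. A call has 1 to 20 rows; each row is the pose to reach, as a shift and turn from the pose commanded when the call began; what a row does not reach only later rows make up. A row lasts 1/10 s, in which the tool goes at most 50 mm and 8.59 degrees, less where a joint would pass 70% of its speed; a pose out of reach is approached as far as the arm can. A call with a gripper value outside its range is refused whole. "claw" is the finger opening in m, from 0 to 0.094, set as the call begins (left out, the last holds). The fingers move at their own pace and stop on an object; "force" is the grip in N (left out, the last holds). Time passes only in rows, so rows that repeat a pose let the fingers close. It gives the time, the measured TCP pose, the force, the opening and the grip force at its end, in the units of the state.
- manip.read_state(): the state, without advancing time (a new reading comes with each control period).
- camera(name): name is "side" or "top" or "wrist"; returns (picture, depth): 420x560x3 uint8, red, green, blue; 420x560 float32, mm along the optical axis (not along the pixel's ray), 0 where there is no reading.
- get_calibration(name): a dict with "fx", "fy", "cx", "cy" (pixels), "origin" and "attitude" of the camera in the world. Camera axes: x right, y down, z forward; pixel columns grow to the right and rows downward; lengths in mm; the calibration is good to about 2 mm. The wrist camera is an equidistant fisheye: a pixel r from the principal point sees the ray r / f radians off the axis. A picture is of the moment at which its call begins: read the wrist's pose just before it. get_calibration takes no time and is no camera call; for the wrist camera it gives the pose at the moment of the call.
- manip.sign_off(): hands the job in; it is judged then, once.
The state is a dict: "clock": time; "joints": joint angles; "qd": joint speeds; "effort": joint torques, N m; "eef_pos": TCP position; "eef_rot": TCP orientation; "wrist_force": force on the tool from outside, world axes, zero at the start; "moment": the same for the moment, N m; "finger_gap": finger opening in mm; "finger_force": force on a finger pad.
Only numpy, scipy, OpenCV 4.12 (cv2) and the standard library are available. Lean on these libraries where they do the work, as an engineer would, in place of code of your own. Each camera call takes 0.05 s, during which the arm holds its last target. There are 200 camera calls.

## Working session

There is one attempt and no reset: what is moved stays moved. The work goes in short steps, Python scripts to look and compute and a tool call to move; the robot and the scene stay as the last step left them, time stands still between calls to the robot, and variables do not carry over. Pictures are saved under pics/ and viewed, at most 10 in all, crops included, and the job is handed in when it is done.

Besides the shell and the picture viewer there is one more tool, called by a JSON object that holds its "api" and its "payload", one argument or row to a line. jog_arm: Moves the arm, as the interface text tells. Its arguments: {"type":"object","properties":{"plan":{"type":"array"},"claw":{"type":"number"},"force":{"type":"number"}},"required":["plan"]}

```bash
mkdir -p pics; cat > h.py <<'E'
import numpy as np, cv2
from cell import manip, camera, get_calibration
def snap(n,f):
    c=get_calibration(n); p,d=camera(n)
    cv2.imwrite(f'pics/{f}.png',p[:,:,::-1]); np.savez(f'pics/{f}.npz',p=p,d=d,**{k:np.array(v) for k,v in c.items()})
    return p,d,c
E
python3 - <<'E'
from h import *
for n in('top','side'):
    p,d,c=snap(n,n+'0'); print(n,c)
s=manip.read_state(); print(s)
a=cv2.imread('pics/top0.png');cv2.imwrite('pics/top0v.png',cv2.resize(a,(800,600)))
E
```

```text
top {'fx': 502.59146588859727, 'fy': 502.59146588859727, 'cx': 277.11823839108473, 'cy': 217.22652400870425, 'origin': array([ 345.6262502 ,  -78.51004178, 1436.50801992]), 'attitude': array([-2.98395333, -0.01449293, -1.54168768])}
side {'fx': 496.9408449433799, 'fy': 496.9408449433799, 'cx': 277.1473718102793, 'cy': 203.8501897968319, 'origin': array([  216.36656368, -1275.41028022,   961.66406462]), 'attitude': array([-2.17061045e+00,  5.60461354e-04, -2.79391438e-01])}
{'clock': 0.1, 'joints': array([ 1.20145307e+00,  3.00424083e-01,  1.52151151e+00,  4.87193185e-07,
        1.32068920e+00, -6.66056188e-02]), 'qd': array([ 0.00010213, -0.00170113, -0.00386712, -0.00085548,  0.00057361,
       -0.00170285]), 'effort': array([ 2.65984942e-03, -5.32643366e+01, -3.53281546e+01,  7.10636401e-02,
        2.34632904e-02, -6.97317114e-05]), 'eef_pos': array([163.89628552, 524.77120259, 204.94154818]), 'eef_rot': array([-3.14056284e+00, -6.91658963e-05,  2.83885486e+00]), 'wrist_force': array([-0.58227244, -0.18081796,  0.30170165]), 'moment': array([ 0.02328262, -0.00946461,  0.01787445]), 'finger_force': 0.0, 'finger_gap': 93.84047880528699}
```

View pics/top0v.png

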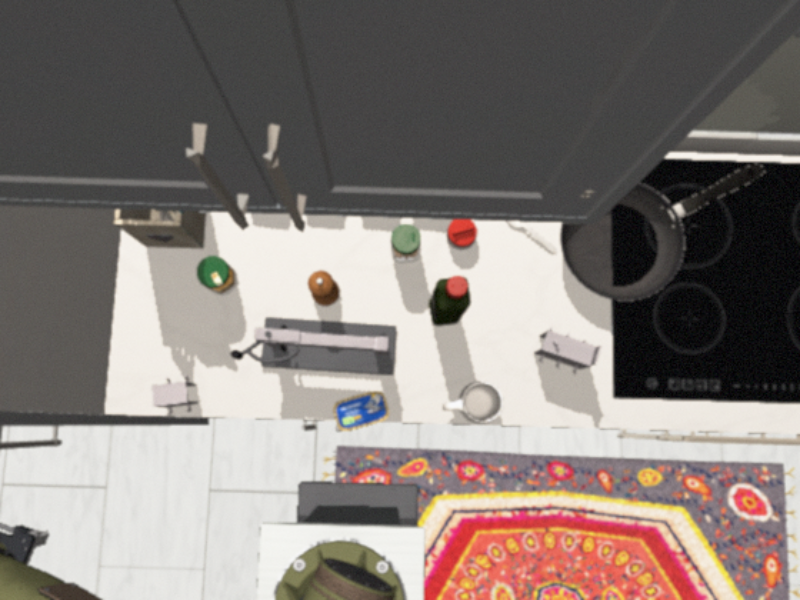

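View pics/side0.png

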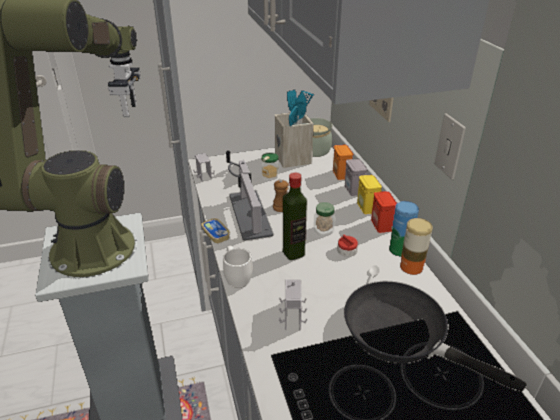

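The top view (800x600) shows the long saddle at about (567,348), next to the pan. The rail runs from (390,343) to (262,335) with the clamp at its left end and the knob at (237,354). The short saddle is at (175,393), and an upper cabinet overhangs the back. Next I'll measure using depth.

```bash
cat >> h.py <<'E'
from scipy.spatial.transform import Rotation as R
def cloud(d,c,fish=False):
    v,u=np.mgrid[:d.shape[0],:d.shape[1]].astype(float)
    x=(u-c['cx'])/c['fx'];y=(v-c['cy'])/c['fy']
    if fish:
        r=np.hypot(x,y)+1e-9; k=np.tan(np.minimum(r,1.5))/r; x*=k;y*=k
    P=np.stack([x*d,y*d,d],-1)@R.from_euler('xyz',c['attitude']).as_matrix().T+c['origin']
    P[d<=0]=np.nan
    return P
E
python3 - <<'E'
from h import *
f=np.load('pics/top0.npz');P=cloud(f['d'],f)
def box(n,u0,u1,v0,v1,z0,z1):
    s=.7; q=P[int(v0*s):int(v1*s),int(u0*s):int(u1*s)].reshape(-1,3);q=q[(q[:,2]>z0)&(q[:,2]<z1)]
    if len(q)<3: print(n,len(q));return
    print(n,len(q),'med',np.median(q,0).round(0),'rect',cv2.minAreaRect(q[:,:2].astype(np.float32)))
box('table',250,300,385,400,-50,50)
box('long top',525,610,315,380,70,86)
box('long hi',525,610,315,380,86,115)
box('short',145,205,365,415,70,90)
box('rail',255,395,315,375,105,120)
box('arm',235,395,315,375,130,146)
box('knob',225,250,340,365,120,180)
box('base',255,400,310,380,5,20)
for n,b in dict(bottle=(425,475,270,330),mug=(440,505,375,425),mill=(300,345,265,310),honey=(195,240,250,295),tin=(330,390,390,430),glass=(385,425,220,265),red=(445,480,215,250),pan=(560,690,180,300)).items(): box(n,*b,15,300)
for v in (185,200,205,215): print(v,P[int(v*.7),[120,200,300,400]].round(0).tolist())
E
```

```text
table 383 med [404. 144.  -1.] rect ((404.0539855957031, 144.05104064941406), (28.82050323486328, 97.62739562988281), 1.6674898862838745)
long top 528 med [ 499. -424.   80.] rect ((500.2436218261719, -423.57464599609375), (98.44406127929688, 42.128326416015625), 73.14237976074219)
long hi 66 med [ 489. -467.   95.] rect ((498.02276611328125, -428.51983642578125), (92.94195556640625, 38.53527069091797), 72.6265869140625)
short 368 med [390. 327.  79.] rect ((390.7515563964844, 327.1556396484375), (40.288455963134766, 65.29318237304688), 8.522652626037598)
rail 570 med [495.  10. 114.] rect ((501.0919494628906, 35.230628967285156), (43.19389724731445, 224.98374938964844), 0.84961998462677)
arm 351 med [497. 128. 139.] rect ((481.1840515136719, 137.432861328125), (110.90487670898438, 63.031944274902344), 87.47956085205078)
knob 71 med [463. 187. 149.] rect ((465.3990783691406, 184.9495849609375), (14.803533554077148, 28.49705696105957), 24.846078872680664)
base 2201 med [483.  27.  11.] rect ((501.0587158203125, 44.25031280517578), (137.9429473876953, 288.6365051269531), 1.720787286758
[... 802 characters left out ...]
8459167480469), 6.701749324798584)
red 350 med [ 730. -221.   37.] rect ((730.9686279296875, -221.29641723632812), (59.35276794433594, 55.377811431884766), 89.64397430419922)
pan 1648 med [ 726. -620.   36.] rect ((721.76220703125, -562.6240234375), (232.93934631347656, 293.4463195800781), 12.811302185058594)
185 [[614.0, 178.0, 633.0], [574.0, 26.0, 763.0], [616.0, -119.0, 654.0], [611.0, -274.0, 684.0]]
200 [[611.0, 193.0, 580.0], [571.0, 31.0, 721.0], [612.0, -122.0, 609.0], [611.0, -288.0, 631.0]]
205 [[612.0, 200.0, 559.0], [572.0, 34.0, 703.0], [611.0, -123.0, 597.0], [611.0, -292.0, 616.0]]
215 [[759.0, 374.0, 5.0], [768.0, 141.0, -0.0], [611.0, -125.0, 554.0], [611.0, -302.0, 575.0]]
```

```bash
python3 - <<'E'
from h import *
f=np.load('pics/top0.npz');P=cloud(f['d'],f)
q=P[210:270,170:285].reshape(-1,3)
r=q[(abs(q[:,2]-115)<3)&(q[:,1]<90)]; print('rail y range',r[:,1].min(),r[:,1].max())
for y in range(-90,80,15):
    s=r[abs(r[:,1]-y)<8]; 
    if len(s): print(y,len(s),s[:,0].min().round(),s[:,0].max().round(),s[:,0].mean().round(1))
l=cv2.fitLine(r[:,:2].astype(np.float32),cv2.DIST_HUBER,0,.01,.01).ravel();print('rail line',l,np.degrees(np.arctan2(l[1],l[0])))
a=q[(abs(q[:,2]-141)<4)];a=a[abs(a[:,0]-497)<16];print('arm',a.min(0),a.max(0),a.mean(0),cv2.minAreaRect(a[:,:2].astype(np.float32)))
b=q[(abs(q[:,2]-12)<4)];
print('base',np.percentile(b,[1,99],0))
bb=b[b[:,0]<470];print(cv2.minAreaRect(b[:,:2].astype(np.float32)))
k=P[230:260,155:180].reshape(-1,3);k=k[k[:,2]>155];print('knob top',len(k),k.mean(0))
E
```

```text
rail y range -77.31483286753195 86.372901986006
-75 31 481.0 505.0 493.2
-60 43 481.0 505.0 493.7
-45 34 483.0 505.0 494.8
-30 34 485.0 504.0 495.0
-15 35 485.0 506.0 495.6
0 37 485.0 506.0 495.9
15 31 486.0 505.0 495.1
30 40 486.0 508.0 495.9
45 41 488.0 508.0 497.9
60 39 488.0 509.0 499.0
75 34 488.0 509.0 499.6
rail line [3.3500914e-02 9.9943870e-01 4.9598444e+02 2.1944461e+00] 88.08018
arm [488.88818498  81.21616665 137.06287648] [511.67810964 163.94411985 144.97952181] [500.55095807 121.81054089 140.4898449 ] ((500.47515869140625, 122.52381896972656), (82.6651840209961, 21.96181297302246), 88.55902099609375)
base [[446.51893854 -90.99072841   8.07807145]
 [570.66988158 167.24635659  15.82115507]]
((516.568359375, 42.21363830566406), (323.7644348144531, 146.21620178222656), 85.46418762207031)
knob top 33 [461.99323812 191.58945536 163.04427631]
```

{"api": "jog_arm", "payload": {
  "plan": [0.015,-0.05,0.02,0,0,0,0.03,-0.095,0.04,0,0,-8,0.045,-0.14,0.05,0,0,-16,0.06,-0.19,0.05,0,0,-24,0.08,-0.235,0.05,0,0,-32,0.095,-0.285,0.05,0,0,-40,0.11,-0.33,0.05,0,0,-48,0.125,-0.375,0.05,0,0,-56,0.145,-0.425,0.05,0,0,-64,0.16,-0.47,0.05,0,0,-72,0.175,-0.52,0.05,0,0,-80,0.19,-0.57,0.05,0,0,-88,0.19,-0.57,0.05,0,0,-88,0.19,-0.57,0.05,0,0,-88,0.19,-0.57,0.05,0,0,-88,0.19,-0.57,0.05,0,0,-88]
}}

```text
clock: 1.7
eef_pos: [353.8, -43.7, 255.5]
eef_rot: [3.141, -0.0, 1.306]
wrist_force: [-0.3, -0.2, 0.0]
finger_gap: 94.0
finger_force: 0.0
```

```bash
python3 - <<'E'
from h import *
p,d,c=snap('wrist','w1');print(c)
P=cloud(d,c,True).reshape(-1,3)
def rep(n,m):
    q=P[m]; print(n,len(q),q.mean(0).round(1) if len(q) else '')
    if len(q)>5: print(cv2.minAreaRect(q[:,:2].astype(np.float32)))
x,y,z=P.T
m=(abs(z-115)<4)&(abs(x-496)<25)&(y>-100)&(y<80);rep('rail',m)
q=P[m];print(cv2.fitLine(q[:,:2].astype(np.float32),cv2.DIST_HUBER,0,.01,.01).ravel(),q.min(0),q.max(0))
m=(abs(z-141)<4)&(abs(x-500)<20)&(y>70)&(y<175);rep('arm',m)
m=(z>155)&(z<175)&(np.hypot(x-462,y-191)<25);rep('knob',m)
m=(z>74)&(z<86)&(np.hypot(x-500,y+424)<70);rep('long',m)
m=(abs(z)<5);rep('table',m)
E
```

```text
{'fx': 325.19226210127806, 'fy': 325.19226210127806, 'cx': 278.6588964301927, 'cy': 208.2724843383249, 'origin': array([374.41864168,  33.92307533, 434.6114056 ]), 'attitude': array([ 2.86371382e+00,  8.89814924e-04, -2.66282081e-01])}
rail 3026 [494.6   2.2 114.6]
((495.15777587890625, 1.6557083129882812), (157.151611328125, 26.35749053955078), 87.7912826538086)
[3.8421903e-02 9.9926162e-01 4.9454752e+02 3.1884491e+00] [479.21444403 -76.69564034 111.0544376 ] [509.27180674  79.96246837 117.64347836]
arm 876 [498.4 102.9 140.5]
((499.1690368652344, 103.46147918701172), (41.02544021606445, 22.519412994384766), 87.42031860351562)
knob 0 
long 0 
table 64912 [ 5.057e+02 -4.070e+01 -3.000e-01]
((378.803955078125, -132.23593139648438), (687.6477661132812, 1058.841796875), 85.65841674804688)
```

View pics/w1.png

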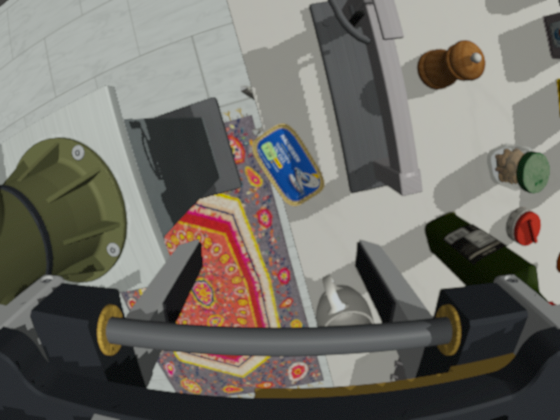

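The wrist view shows the rail from (345,0) to (410,190), the bottle at (470,260), the mug at (340,300), and clear space over the way across. The rail fit agrees with the top camera to within about 1.5 mm. Next I go above the long saddle.

{"api": "jog_arm", "payload": {
  "plan": [0.016,-0.042,0,0,0,-2,0.032,-0.084,0,0,0,-2,0.048,-0.126,0,0,0,-2,0.065,-0.168,0,0,0,-2,0.081,-0.21,0,0,0,-2,0.097,-0.252,0,0,0,-2,0.114,-0.295,0,0,0,-2,0.13,-0.337,-0.02,0,0,-2,0.146,-0.379,-0.04,0,0,-2,0.146,-0.379,-0.06,0,0,-2,0.146,-0.379,-0.06,0,0,-2,0.146,-0.379,-0.06,0,0,-2,0.146,-0.379,-0.06,0,0,-2]
}}

```text
clock: 3.05
eef_pos: [500.8, -423.2, 197.7]
eef_rot: [3.139, 0.001, 1.27]
wrist_force: [0.2, 0.2, 1.6]
finger_gap: 94.3
finger_force: 0.0
```

```bash
python3 - <<'E'
from h import *
s=manip.read_state();print(s['eef_pos'],s['eef_rot'])
p,d,c=snap('wrist','w2');print(c['origin'])
P=cloud(d,c,True).reshape(-1,3);x,y,z=P.T
near=np.hypot(x-500,y+424)<75
for n,a,b in(('top',76,84),('pin+tab',86,110),('tab',96,110),('low',-5,5)):
    q=P[near&(z>a)&(z<b)]; print(n,len(q),q.mean(0).round(1) if len(q) else '')
    if len(q)>5: print(cv2.minAreaRect(q[:,:2].astype(np.float32)),q.min(0).round(),q.max(0).round())
E
```

```text
[ 500.77172394 -423.20480776  197.73175813] [3.13909617e+00 1.23875447e-03 1.26957138e+00]
[ 523.82371143 -345.98739112  376.74750745]
top 4145 [ 499.8 -419.9   79.9]
((499.22821044921875, -422.0896911621094), (100.06255340576172, 40.45880126953125), 72.9162368774414) [ 466. -475.   76.] [ 533. -369.   84.]
pin+tab 510 [ 488.3 -456.9   98.4]
((497.4103698730469, -430.65472412109375), (82.19979095458984, 36.139404296875), 71.61772155761719) [ 467. -474.   86.] [ 512. -391.  108.]
tab 305 [ 485.3 -466.9  103. ]
((485.1806640625, -467.45654296875), (4.638497352600098, 36.139404296875), 71.61772155761719) [ 467. -474.   96.] [ 503. -461.  108.]
low 7653 [ 5.038e+02 -4.146e+02 -1.000e-01]
((500.6832275390625, -421.9365234375), (144.0516357421875, 149.88729858398438), 71.7269058227539) [ 425. -498.   -3.] [ 575. -349.    5.]
```

View pics/w2.png

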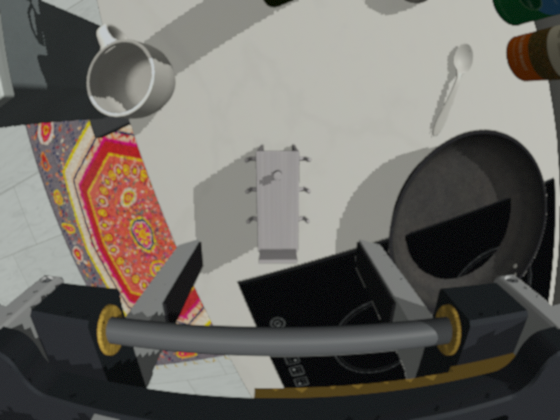

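The close view shows the saddle at (278,205), pin at (277,176) on the far side and tab at (277,253) on the near side. The fingers straddle it squarely. The correction is only about 1.5 mm, so I descend and grip.

{"api": "jog_arm", "payload": {
  "plan": [-0.0015,0.001,-0.03,0,0,0,-0.0015,0.001,-0.06,0,0,0,-0.0015,0.001,-0.09,0,0,0,-0.0015,0.001,-0.12,0,0,0,-0.0015,0.001,-0.14,0,0,0,-0.0015,0.001,-0.152,0,0,0,-0.0015,0.001,-0.155,0,0,0,-0.0015,0.001,-0.155,0,0,0,-0.0015,0.001,-0.155,0,0,0]
}}

```text
clock: 4.0
eef_pos: [499.0, -423.5, 42.0]
eef_rot: [3.14, 0.001, 1.268]
wrist_force: [-1.4, -0.3, -0.0]
finger_gap: 94.1
finger_force: 0.0
```

{"api": "jog_arm", "payload": {
  "plan": [0,0,0,0,0,0,0,0,0,0,0,0,0,0,0,0,0,0,0,0,0,0,0,0,0,0,0,0,0,0,0,0,0,0,0,0,0,0,0,0,0,0,0,0,0,0,0,0,0,0,0,0,0,0,0,0,0,0,0,0],
  "claw": 0.03,
  "force": 45
}}

```text
clock: 5.0
eef_pos: [498.6, -423.1, 40.6]
eef_rot: [3.141, 0.0, 1.268]
wrist_force: [2.0, -1.7, 0.5]
finger_gap: 40.1
finger_force: 45.0
```

{"api": "jog_arm", "payload": {
  "plan": [0,0,0.006,0,0,0,0,0,0.015,0,0,0,0,0,0.03,0,0,0,0,0,0.055,0,0,0,0,0,0.085,0,0,0,-0.005,0.01,0.115,0,0,0,-0.02,0.03,0.14,0,0,0,-0.04,0.055,0.155,0,0,0,-0.06,0.085,0.16,0,0,0,-0.075,0.115,0.16,0,0,2,-0.08,0.15,0.16,0,0,5,-0.08,0.185,0.16,0,0,8,-0.08,0.22,0.16,0,0,11,-0.08,0.255,0.16,0,0,13,-0.08,0.29,0.16,0,0,15,-0.08,0.325,0.16,0,0,15.3,-0.075,0.355,0.16,0,0,15.3,-0.065,0.38,0.16,0,0,15.3,-0.05,0.4,0.16,0,0,15.3,-0.035,0.415,0.16,0,0,15.3]
}}

```text
clock: 7.0
eef_pos: [463.9, -6.7, 201.9]
eef_rot: [3.14, 0.0, 1.536]
wrist_force: [0.7, -0.7, -2.4]
finger_gap: 39.8
finger_force: 45.0
```

{"api": "jog_arm", "payload": {
  "plan": [0.012,0.01,0,0,0,0,0.023,0.017,0,0,0,0,0.03,0.021,0,0,0,0,0.032,0.022,0,0,0,0,0.032,0.022,0,0,0,0,0.032,0.022,0,0,0,0,0.032,0.022,0,0,0,0]
}}

```text
clock: 7.7
eef_pos: [495.3, 13.6, 200.6]
eef_rot: [3.142, 0.0, 1.535]
wrist_force: [0.5, 0.5, -2.7]
finger_gap: 39.6
finger_force: 45.0
```

```bash
python3 - <<'E'
from h import *
s=manip.read_state();print(s['clock'],s['eef_pos'],s['eef_rot'],s['wrist_force'])
p,d,c=snap('wrist','w3');print(c['origin'])
P=cloud(d,c,True).reshape(-1,3);x,y,z=P.T
t=s['eef_pos']
near=np.hypot(x-t[0],y-t[1])<75
q=P[near&(z>t[2]+10)&(z<t[2]+70)];h=np.histogram(q[:,2],bins=np.arange(t[2]+10,t[2]+70,3));print(h)
m=(abs(z-115)<5)&(abs(x-496)<25)&(y>-100)&(y<80)
q=P[m];print('rail',len(q),q.mean(0) if len(q) else '')
if len(q)>20: print(cv2.minAreaRect(q[:,:2].astype(np.float32)),q.min(0),q.max(0))
m=(abs(z-141)<4)&(abs(x-500)<20)&(y>70)&(y<175);q=P[m];print('arm',len(q));print(cv2.minAreaRect(q[:,:2].astype(np.float32)),q.min(0),q.max(0))
m=(z>155)&(z<175)&(np.hypot(x-462,y-191)<25);q=P[m];print('knob',len(q),q.mean(0) if len(q) else '')
E
```

```text
7.7 [495.25321601  13.64437635 200.55114434] [3.14156997e+00 2.88000880e-05 1.53454629e+00] [ 0.5112085   0.51075466 -2.653224  ]
[497.82770946  94.07588411 379.66884594]
(array([  89,   86,   98,   95,  106,  133,  126,  141,  187, 9508, 2547,
        486,  507,  585,  698,  514,  543,  566,  297,  345]), array([210.55114434, 213.55114434, 216.55114434, 219.55114434,
       222.55114434, 225.55114434, 228.55114434, 231.55114434,
       234.55114434, 237.55114434, 240.55114434, 243.55114434,
       246.55114434, 249.55114434, 252.55114434, 255.55114434,
       258.55114434, 261.55114434, 264.55114434, 267.55114434,
       270.55114434]))
rail 1317 [497.8223798   60.09032815 114.78616362]
((497.8048095703125, 59.66790771484375), (40.913944244384766, 22.311363220214844), 88.34520721435547) [486.66014164  38.98319713 110.99980739] [509.51937321  79.98358107 117.10104801]
arm 3191
((500.48980712890625, 125.38731384277344), (82.15885162353516, 22.04706382751465), 87.8657455444336) [487.97698235  84.01461578 137.65943248] [512.87491732 166.78722958 144.98247663]
knob 0
```

View pics/w3.png

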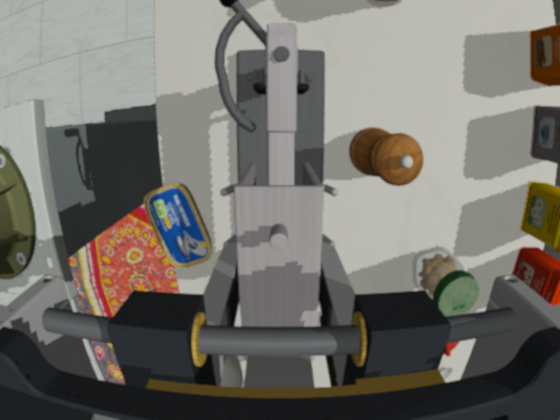

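The saddle hangs level in the grip. Its top spans columns 237–322 at row 190, with the pin at (278,237). The rail behind it is centred at about column 282, and the clamp arm at (280,75). I'll fit the saddle's top against the rail and arm in this same image.

```bash
python3 - <<'E'
from h import *
f=np.load('pics/w3.npz');P=cloud(f['d'],f,True).reshape(-1,3);x,y,z=P.T
q=P[(abs(z-239.7)<2.5)&(abs(x-495)<40)&(y>0)&(y<80)]
print('saddle',cv2.minAreaRect(q[:,:2].astype(np.float32)),q.min(0),q.max(0))
for y0 in range(24,66,6):
    s=q[abs(q[:,1]-y0)<3]; print(y0,np.percentile(s[:,0],[1,99]).round(1),s[:,0].mean().round(1),s[:,2].mean().round(1))
p=P[(abs(z-252)<3)&(abs(x-495)<15)&(y>20)&(y<60)];print('pin',p.mean(0),len(p))
for lo,hi,zz in((40,80,115),(86,165,141)):
    r=P[(abs(z-zz)<3)&(abs(x-499)<20)&(y>lo)&(y<hi)]
    a=[]
    for y0 in range(lo+4,hi-3,6):
        s=r[abs(r[:,1]-y0)<3]
        if len(s)>10:a.append((y0,np.percentile(s[:,0],[2,98]).mean()))
    a=np.array(a);k=np.polyfit(a[:,0],a[:,1],1);print(zz,k,np.polyval(k,[14,100]))
E
```

```text
saddle ((495.1419982910156, 32.45376205444336), (65.14371490478516, 64.07097625732422), 89.51319122314453) [4.63037587e+02 1.40142628e-02 2.37205597e+02] [527.09400042  65.17839867 242.19628926]
24 [464.6 525.6] 495.1 240.0
30 [475.7 514.9] 495.3 240.0
36 [476.1 515.2] 495.8 240.0
42 [476.2 515.2] 495.8 240.1
48 [476.2 515.4] 495.8 240.1
54 [476.3 515.6] 495.9 240.0
60 [476.7 516. ] 496.4 240.0
pin [495.58469527  44.00872344 252.61877415] 300
115 [3.68515472e-02 4.95593555e+02] [496.10947637 499.27870943]
141 [3.20198875e-02 4.96489410e+02] [496.93768873 499.69139906]
```

{"api": "jog_arm", "payload": {
  "plan": [0.0012,0,-0.015,0,0,0,0.0012,0,-0.035,0,0,0,0.0012,0,-0.05,0,0,0,0.0012,0,-0.065,0,0,0,0.0012,0,-0.08,0,0,0,0.0012,0,-0.095,0,0,0,0.0012,0,-0.107,0,0,0,0.0012,0,-0.114,0,0,0,0.0012,0,-0.118,0,0,0,0.0012,0,-0.1195,0,0,0,0.0012,0,-0.1195,0,0,0,0.0012,0,-0.1195,0,0,0]
}}

```text
clock: 8.95
eef_pos: [497.0, 14.0, 81.4]
eef_rot: [3.141, -0.0, 1.535]
wrist_force: [-0.2, 0.8, -3.0]
finger_gap: 39.5
finger_force: 45.0
```

{"api": "jog_arm", "payload": {
  "plan": [0,0,-0.0005,0,0,0,0,0,-0.001,0,0,0,0,0,-0.0015,0,0,0,0,0,-0.0015,0,0,0]
}}

```text
clock: 9.35
eef_pos: [496.7, 14.0, 79.4]
eef_rot: [3.142, 0.0, 1.535]
wrist_force: [-0.7, -0.2, -2.6]
finger_gap: 39.8
finger_force: 45.0
```

{"api": "jog_arm", "payload": {
  "plan": [0,0,-0.0005,0,0,0,0,0,-0.001,0,0,0,0,0,-0.0015,0,0,0,0,0,-0.0015,0,0,0]
}}

```text
clock: 9.75
eef_pos: [496.8, 14.0, 79.4]
eef_rot: [3.141, 0.0, 1.535]
wrist_force: [-10.9, 0.3, 18.6]
finger_gap: 39.9
finger_force: 45.0
```

{"api": "jog_arm", "payload": {
  "plan": [0,0,0.0007,0,0,0,0,0,0.0007,0,0,0]
}}

```text
clock: 9.95
eef_pos: [496.8, 14.0, 79.4]
eef_rot: [3.141, 0.0, 1.535]
wrist_force: [-5.9, -0.5, 9.9]
finger_gap: 39.9
finger_force: 45.0
```

{"api": "jog_arm", "payload": {
  "plan": [0,0,0,0,0,0,0,0,0,0,0,0,0,0,0,0,0,0,0,0,0,0,0,0,0,0,0,0,0,0,0,0,0,0,0,0],
  "claw": 0.07
}}

```text
clock: 10.55
eef_pos: [496.7, 14.0, 78.6]
eef_rot: [-3.142, -0.0, 1.535]
wrist_force: [-0.3, -0.1, 0.5]
finger_gap: 69.8
finger_force: 0.0
```

{"api": "jog_arm", "payload": {
  "plan": [0,0,0.01,0,0,0,0,0,0.03,0,0,0,0,0,0.06,0,0,0,0,0,0.09,0,0,0,0,0,0.115,0,0,0,0,0,0.12,0,0,0,0,0,0.12,0,0,0]
}}

```text
clock: 11.25
eef_pos: [496.8, 14.0, 199.2]
eef_rot: [3.14, 0.0, 1.535]
wrist_force: [-0.0, 0.7, 0.3]
finger_gap: 70.0
finger_force: 0.0
```

```bash
cat > sad.py <<'E'
from h import *
import sys
s=manip.read_state();print(s['clock'],s['eef_pos'],s['eef_rot'],s['wrist_force'])
p,d,c=snap('wrist',sys.argv[1])
P=cloud(d,c,True).reshape(-1,3);x,y,z=P.T
q=P[(abs(z-119)<2.5)&(abs(x-497)<24)&(y>-80)&(y<150)]
print('saddle top',len(q),cv2.minAreaRect(q[:,:2].astype(np.float32)),q.min(0),q.max(0))
for n,a,b in(('pin',124,134),('tab',136,148)):
    r=P[(z>a)&(z<b)&(abs(x-497)<24)&(y>-80)&(y<(78 if n=='tab' else 82))]; print(n,len(r),r.mean(0) if len(r) else '',r[:,1].min() if len(r) else '')
k=P[(z>150)&(z<170)&(abs(x-462)<60)&(y>130)&(y<220)];print('knob',len(k),k.mean(0) if len(k) else '')
E
python3 sad.py w4
```

```text
11.25 [496.82492432  13.98254333 199.15173493] [3.14030045e+00 1.44923269e-06 1.53507593e+00] [-0.03395277  0.73394518  0.30359477]
saddle top 5296 ((497.04754638671875, 48.02764129638672), (204.48492431640625, 40.388641357421875), 88.01849365234375) [474.30040566 -54.10817018 116.5015118 ] [517.66987058 149.9433187  121.44162476]
pin 323 [494.9607133   -9.20363814 129.74129321] -32.52857667837107
tab 336 [494.52018315 -31.89583465 141.9855967 ] -34.83683430817456
knob 0
```

View pics/w4.png

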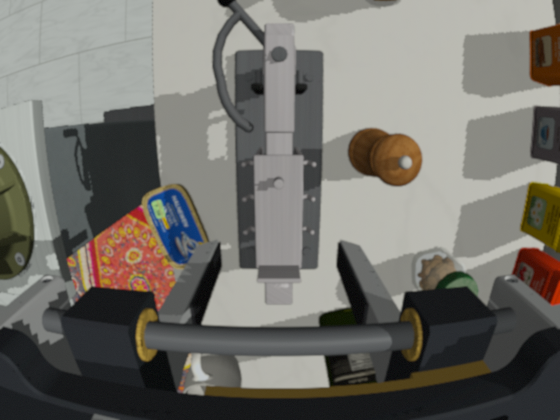

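The saddle sits square astride the rail with its pin at (278,183) toward the clamp and its tab at (278,275). The tab face is at y≈-35. Next, close the fingers and go down behind the tab.

{"api": "jog_arm", "payload": {
  "plan": [-0.001,-0.02,0,0,0,0,-0.002,-0.045,0,0,0,0,-0.003,-0.062,0,0,0,0,-0.003,-0.069,0,0,0,0,-0.003,-0.069,0,0,0,0,-0.003,-0.069,0,0,0,0,-0.003,-0.069,0,0,0,0,-0.003,-0.069,0,0,0,0,-0.003,-0.069,-0.02,0,0,0,-0.003,-0.069,-0.045,0,0,0,-0.003,-0.069,-0.065,0,0,0,-0.003,-0.069,-0.075,0,0,0,-0.003,-0.069,-0.075,0,0,0],
  "claw": 0,
  "force": 20
}}

```text
clock: 12.6
eef_pos: [493.3, -54.7, 122.8]
eef_rot: [-3.14, -0.0, 1.535]
wrist_force: [-0.8, 0.8, 0.4]
finger_gap: 0.3
finger_force: 0.0
```

{"api": "jog_arm", "payload": {
  "plan": [0.0002,0.006,0,0,0,0,0.0004,0.01,0,0,0,0,0.0005,0.014,0,0,0,0,0.0007,0.018,0,0,0,0,0.0008,0.022,0,0,0,0,0.001,0.026,0,0,0,0,0.0011,0.03,0,0,0,0,0.0013,0.034,0,0,0,0,0.0014,0.038,0,0,0,0,0.0016,0.042,0,0,0,0,0.0017,0.046,0,0,0,0,0.0019,0.05,0,0,0,0,0.002,0.054,0,0,0,0,0.0021,0.057,0,0,0,0,0.0022,0.06,0,0,0,0,0.0022,0.06,0,0,0,0]
}}

```text
clock: 14.2
eef_pos: [495.8, 5.5, 123.5]
eef_rot: [-3.141, -0.0, 1.535]
wrist_force: [-0.5, 0.4, 0.1]
finger_gap: 0.9
finger_force: 0.0
```

```bash
python3 sad.py w5
```

```text
14.2 [495.77808306   5.5021221  123.49452405] [-3.14119486e+00 -4.77969410e-04  1.53536598e+00] [-0.51888629  0.35788626  0.09475966]
saddle top 9146 ((498.2365417480469, 82.52962493896484), (133.22933959960938, 40.464900970458984), 87.75641632080078) [475.71554397  15.20041448 116.50812628] [519.55130469 149.56139309 121.49874987]
pin 391 [495.90093297  19.39505582 129.17101985] 17.747383821980407
tab 956 [495.77299852  18.0287191  143.18486282] 13.467690347076584
knob 0
```

{"api": "jog_arm", "payload": {
  "plan": [0,0.001,0,0,0,0,0.0001,0.002,0,0,0,0,0.0001,0.003,0,0,0,0,0.0001,0.004,0,0,0,0,0.0001,0.004,0,0,0,0]
}}

```text
clock: 14.75
eef_pos: [495.9, 8.8, 123.6]
eef_rot: [-3.141, 0.0, 1.535]
wrist_force: [-1.3, -4.4, 0.3]
finger_gap: 0.5
finger_force: 2.2
```

{"api": "jog_arm", "payload": {
  "plan": [0,0.001,0,0,0,0,0,0.002,0,0,0,0,0,0.002,0,0,0,0,0,0.002,0,0,0,0]
}}

```text
clock: 15.15
eef_pos: [496.0, 10.7, 123.7]
eef_rot: [-3.142, 0.0, 1.535]
wrist_force: [-1.5, -4.1, 0.8]
finger_gap: 0.5
finger_force: 2.6
```

```bash
python3 sad.py w6
```

```text
15.15 [495.99077208  10.72349679 123.67615505] [-3.14158258e+00  4.07862015e-04  1.53495505e+00] [-1.54247525 -4.1404514   0.7570526 ]
saddle top 8722 ((498.3990478515625, 85.74132537841797), (129.09268188476562, 40.45647048950195), 87.83360290527344) [475.83728245  20.56041805 116.62942961] [519.72140359 149.73711333 121.43453023]
pin 389 [496.18935933  24.47488923 129.05637521] 22.74001483841448
tab 950 [496.05158637  23.27510039 143.21287505] 18.93871229324357
knob 0
```

The tab face is at y≈19 and the contact force is about 4 N, which matches the saddle meeting the spring pads. I back off and rise to check.

{"api": "jog_arm", "payload": {
  "plan": [0,-0.001,0,0,0,0,0,-0.002,0,0,0,0,0,-0.003,0,0,0,0,0,-0.005,0,0,0,0,-0.0003,-0.01,0,0,0,0,-0.0006,-0.02,0,0,0,0,-0.0006,-0.022,0.02,0,0,0,-0.0006,-0.022,0.06,0,0,0,-0.0006,-0.022,0.1,0,0,0,-0.0006,-0.022,0.11,0,0,0,-0.0006,-0.022,0.11,0,0,0]
}}

```text
clock: 16.3
eef_pos: [495.9, -11.5, 234.8]
eef_rot: [3.139, 0.0, 1.535]
wrist_force: [-0.5, -0.0, -0.2]
finger_gap: 0.8
finger_force: 0.0
```

```bash
python3 sad.py w7
```

```text
16.3 [495.8996547  -11.49650139 234.84644601] [3.13872493e+00 5.93629121e-05 1.53476495e+00] [-0.47293079 -0.01986229 -0.21048023]
saddle top 3820 ((497.0184631347656, 51.98670196533203), (195.7351531982422, 40.464080810546875), 88.07887268066406) [475.70378383 -46.08135238 116.5074992 ] [519.36996282 149.3281771  121.47296763]
pin 78 [495.82924105  21.51899641 128.35661667] 20.630025545465315
tab 285 [495.86972652  20.05829938 143.38618988] 17.074438732234846
knob 0
```

{"api": "jog_arm", "payload": {
  "plan": [-0.002,0.03,0,0,0,5,-0.006,0.065,0,0,0,10,-0.012,0.1,0,0,0,16,-0.018,0.135,0,0,0,22,-0.024,0.165,0,0,0,28,-0.03,0.19,0,0,0,34,-0.033,0.203,0,0,0,38,-0.033,0.206,0,0,0,38,-0.033,0.206,0,0,0,38,-0.033,0.206,0,0,0,38],
  "claw": 0.05
}}

```text
clock: 17.35
eef_pos: [462.5, 194.2, 233.0]
eef_rot: [-3.141, -0.0, 2.196]
wrist_force: [-0.3, -0.8, -0.6]
finger_gap: 49.9
finger_force: 0.0
```

```bash
python3 sad.py w8
```

```text
17.35 [462.48224371 194.21579714 232.97746283] [-3.14058029e+00 -2.18818327e-04  2.19592087e+00] [-0.29921963 -0.76889352 -0.56022698]
saddle top 981 ((498.2174072265625, 97.17418670654297), (103.59807586669922, 40.65140151977539), 87.73599243164062) [477.62251388  45.55882118 116.50917801] [519.21178655 149.39658278 121.12744826]
pin 1 [511.47684857  20.45777951 133.90043857] 20.45777950831672
tab 76 [506.72076729  20.33418714 142.30412764] 16.21762220064295
knob 357 [460.84683673 195.92444046 163.01817365]
```

View pics/w8.png

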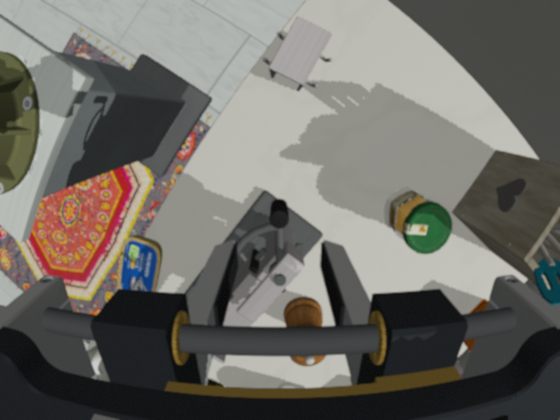

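The saddle stayed put: the tab face is at y≈17, within 1 mm of the pads. The knob is at (279,212) between the fingers, measured (461,196). The short saddle at (300,50) is untouched. Next, descend and take hold of the knob lightly.

{"api": "jog_arm", "payload": {
  "plan": [-0.0015,0.0015,-0.025,0,0,0,-0.0015,0.0015,-0.05,0,0,0,-0.0015,0.0015,-0.07,0,0,0,-0.0015,0.0015,-0.085,0,0,0,-0.0015,0.0015,-0.093,0,0,0,-0.0015,0.0015,-0.093,0,0,0]
}}

```text
clock: 18.0
eef_pos: [460.7, 195.9, 139.9]
eef_rot: [-3.14, -0.0, 2.197]
wrist_force: [-0.3, 0.2, 0.5]
finger_gap: 50.1
finger_force: 0.0
```

{"api": "jog_arm", "payload": {
  "plan": [0,0,0,0,0,0,0,0,0,0,0,0,0,0,0,0,0,0,0,0,0,0,0,0,0,0,0,0,0,0,0,0,0,0,0,0],
  "claw": 0.01,
  "force": 12
}}

```text
clock: 18.6
eef_pos: [461.0, 196.5, 140.9]
eef_rot: [3.141, 0.0, 2.198]
wrist_force: [-1.1, -0.4, 2.2]
finger_gap: 15.4
finger_force: 12.0
```

```bash
python3 - <<'E'
import numpy as np
from cell import manip
s=manip.read_state();print(s['eef_pos'],s['finger_gap'],s['wrist_force'],s['joints'][5])
c=np.array([501.1,141.6]);k=s['eef_pos'][:2]-c;a=np.degrees(np.arctan2(k[1],k[0]));print(np.hypot(*k),a)
a=126.3
for i in range(0,90,6):
    t=np.radians(a+i);e=66*(np.array([np.cos(t),np.sin(t)])-[np.cos(np.radians(a)),np.sin(np.radians(a))]);print(i,(e/1000).round(4))
E
```

```text
[460.98958637 196.50364449 140.87769695] 15.358011011245786 [-1.14608337 -0.35799264  2.23841683] -0.297623119675887
67.99452521559292 126.15037473063884
0 [0. 0.]
6 [-0.0053 -0.0044]
12 [-0.0102 -0.0093]
18 [-0.0145 -0.0147]
24 [-0.0183 -0.0205]
30 [-0.0214 -0.0267]
36 [-0.0238 -0.0331]
42 [-0.0256 -0.0398]
48 [-0.0266 -0.0466]
54 [-0.0269 -0.0535]
60 [-0.0265 -0.0604]
66 [-0.0254 -0.0673]
72 [-0.0236 -0.0739]
78 [-0.0211 -0.0804]
84 [-0.0179 -0.0865]
```

{"api": "jog_arm", "payload": {
  "plan": [-0.0026,-0.0021,0,0,0,3,-0.0053,-0.0044,0,0,0,6,-0.0078,-0.0068,0,0,0,9,-0.0102,-0.0093,0,0,0,12,-0.0124,-0.012,0,0,0,15,-0.0145,-0.0147,0,0,0,18,-0.0165,-0.0176,0,0,0,21,-0.0183,-0.0205,0,0,0,24,-0.0199,-0.0236,0,0,0,27,-0.0214,-0.0267,0,0,0,30,-0.0227,-0.0299,0,0,0,33,-0.0238,-0.0331,0,0,0,36,-0.0238,-0.0331,0,0,0,36]
}}

```text
clock: 19.9
eef_pos: [436.7, 163.2, 140.9]
eef_rot: [-3.141, -0.001, 2.827]
wrist_force: [-5.3, 1.4, 5.6]
finger_gap: 15.4
finger_force: 12.0
```

{"api": "jog_arm", "payload": {
  "plan": [-0.0009,-0.0033,0,0,0,3,-0.0018,-0.0067,0,0,0,6,-0.0024,-0.0101,0,0,0,9,-0.0028,-0.0135,0,0,0,12,-0.003,-0.017,0,0,0,15,-0.0031,-0.0204,0,0,0,18,-0.003,-0.0238,0,0,0,21,-0.0027,-0.0273,0,0,0,24,-0.0022,-0.0308,0,0,0,27,-0.0016,-0.0342,0,0,0,30,-0.0008,-0.0375,0,0,0,33,0.0002,-0.0408,0,0,0,36,0.0014,-0.0441,0,0,0,39,0.0027,-0.0473,0,0,0,42,0.0046,-0.051,0,0,0,45.6,0.0046,-0.051,0,0,0,45.6,0.0046,-0.051,0,0,0,45.6]
}}

```text
clock: 21.6
eef_pos: [440.8, 111.9, 140.7]
eef_rot: [3.142, -0.003, -2.662]
wrist_force: [-11.1, -5.9, 9.0]
finger_gap: 15.9
finger_force: 12.0
```

```bash
python3 - <<'E'
import numpy as np
from cell import manip
s=manip.read_state();print(s['eef_pos'],s['finger_gap'],s['wrist_force'],s['joints'][5])
c=np.array([501.1,141.6]);k=s['eef_pos'][:2]-c;a=np.degrees(np.arctan2(k[1],k[0]));print(np.hypot(*k),a)
E
python3 sad.py w9
```

```text
[440.76031779 111.86636227 140.66097711] 15.90084195864961 [-11.08540778  -5.87596956   8.99175621] -1.8813544295157543
67.26787094573814 -153.7672649400719
21.6 [440.76031779 111.86636227 140.66097711] [ 3.14152513e+00 -2.97940548e-03 -2.66214710e+00] [-11.08540778  -5.87596956   8.99175621]
saddle top 2562 ((500.9239501953125, 53.073665618896484), (193.7389678955078, 40.2430419921875), 89.75333404541016) [480.68968627 -43.72604763 116.50382293] [520.93901331 149.99791179 121.49925206]
pin 170 [496.83030566  26.25525596 129.11475307] 23.30165167664247
tab 358 [500.95192499  25.42565511 143.62298334] 22.146500511994518
knob 0
```

The saddle has drawn in about 5 mm. The knob is at about 206° and should reach 208°, so I nudge it to the stop.

{"api": "jog_arm", "payload": {
  "plan": [0.0001,-0.0012,0,0,0,1,0.0003,-0.0024,0,0,0,2,0.0006,-0.0036,0,0,0,3,0.0006,-0.0036,0,0,0,3]
}}

```text
clock: 22.05
eef_pos: [441.9, 109.2, 140.6]
eef_rot: [3.14, -0.0, -2.609]
wrist_force: [-5.3, 3.3, 4.0]
finger_gap: 15.5
finger_force: 12.0
```

{"api": "jog_arm", "payload": {
  "plan": [0.0005,-0.001,0,0,0,0,0.001,-0.002,0,0,0,0,0.001,-0.002,0,0,0,0]
}}

```text
clock: 22.35
eef_pos: [442.1, 108.9, 140.6]
eef_rot: [3.137, -0.0, -2.609]
wrist_force: [-11.4, 18.8, 6.9]
finger_gap: 15.9
finger_force: 12.0
```

That is the stop: the force jumped to about 22 N with almost no motion. Now release and lift.

{"api": "jog_arm", "payload": {
  "plan": [-0.0004,0.0008,0,0,0,0,-0.0004,0.0008,0,0,0,0,-0.0004,0.0008,0,0,0,0,-0.0004,0.0008,0,0,0,0,-0.0004,0.0008,0,0,0,0],
  "claw": 0.044
}}

```text
clock: 22.85
eef_pos: [443.0, 107.4, 140.6]
eef_rot: [-3.142, -0.0, -2.609]
wrist_force: [-0.1, 0.5, -0.4]
finger_gap: 43.8
finger_force: 0.0
```

{"api": "jog_arm", "payload": {
  "plan": [0,0,0.01,0,0,0,0,0,0.03,0,0,0,0,0,0.06,0,0,0,0,0,0.09,0,0,0,-0.01,0,0.12,0,0,0,-0.03,0,0.13,0,0,0,-0.06,0,0.13,0,0,0,-0.06,0,0.13,0,0,0,-0.06,0,0.13,0,0,0]
}}

```text
clock: 23.75
eef_pos: [383.0, 107.6, 271.5]
eef_rot: [-3.141, 0.001, -2.608]
wrist_force: [0.1, -0.0, 0.3]
finger_gap: 43.8
finger_force: 0.0
```

```bash
python3 - <<'E'
from h import *
s=manip.read_state();print(s['clock'],s['eef_pos'],s['wrist_force'])
for n in('wrist','top'):
    p,d,c=snap(n,'f'+n);P=cloud(d,c,n=='wrist').reshape(-1,3);x,y,z=P.T
    k=P[(z>158)&(z<168)&(np.hypot(x-442,y-110)<30)];m=k.mean(0) if len(k) else np.zeros(3)
    print(n,'knob',len(k),m,np.degrees(np.arctan2(m[1]-141.6,m[0]-501.1))%360+2.1)
    for nm,a,b in(('tab',136,148),('short',76,84)):
        q=P[(z>a)&(z<b)&(np.hypot(*((x-497,y-24) if nm=='tab' else (x-390,y-327)))<(24 if nm=='tab' else 50))]
        if len(q)>5: print(nm,len(q),cv2.minAreaRect(q[:,:2].astype(np.float32)))
E
```

```text
23.75 [382.98221066 107.59104515 271.51259325] [ 0.06367331 -0.01004835  0.25070117]
wrist knob 210 [441.01865075 109.86751151 163.86082722] 209.94116489095416
tab 122 ((503.36712646484375, 24.595932006835938), (5.180069446563721, 35.35139846801758), 86.75872039794922)
short 1093 ((390.94964599609375, 329.34326171875), (40.83456802368164, 65.95748138427734), 8.69588565826416)
top knob 0 [0. 0. 0.] 197.87914202828375
tab 15 ((504.22369384765625, 22.238948822021484), (4.275498867034912, 31.063125610351562), 86.73602294921875)
short 258 ((390.2693176269531, 331.2272033691406), (39.856746673583984, 57.42280960083008), 8.764360427856445)
```

View pics/fwrist.png

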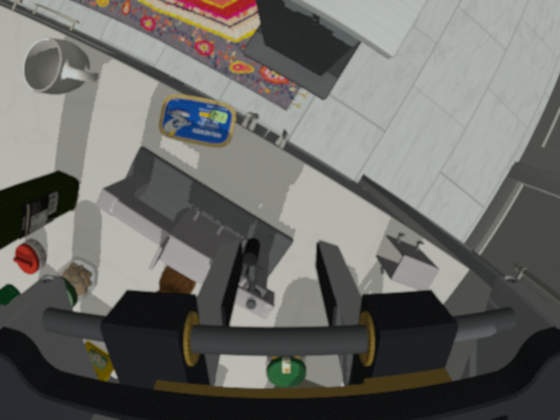

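```bash
python3 - <<'E'
from h import *
for n in('wrist','top','side'):
    if n=='side': p,d,c=snap('side','fside')
    else: c=np.load(f'pics/f{n}.npz');d=c['d']
    P=cloud(d,c,n=='wrist').reshape(-1,3);x,y,z=P.T
    q=P[(abs(z-119)<5)&(abs(x-500)<27)&(y>30)&(y<80)]
    A=np.c_[q[:,:2]-q[:,:2].mean(0),np.ones(len(q))];k=np.linalg.lstsq(A,q[:,2],rcond=None)[0]
    print(n,len(q),'plane',k,'res',np.std(A@k-q[:,2]),np.percentile(q[:,0],[1,99]))
a=cv2.imread('pics/fside.png')[130:290,170:330];cv2.imwrite('pics/fsidec.png',cv2.resize(a,(600,600),interpolation=cv2.INTER_CUBIC))
E
```

```text
wrist 1348 plane [-6.12886418e-02 -8.82316501e-03  1.19805292e+02] res 1.7119381538020952 [481.80514526 522.3333246 ]
top 251 plane [-5.49260984e-02  6.36888732e-03  1.19434688e+02] res 2.3988122409143413 [482.77774246 522.50040134]
side 30 plane [-2.38236949e-02  3.48209889e-03  1.20292372e+02] res 2.700068350959689 [483.97941458 525.20857491]
```

View pics/fsidec.png

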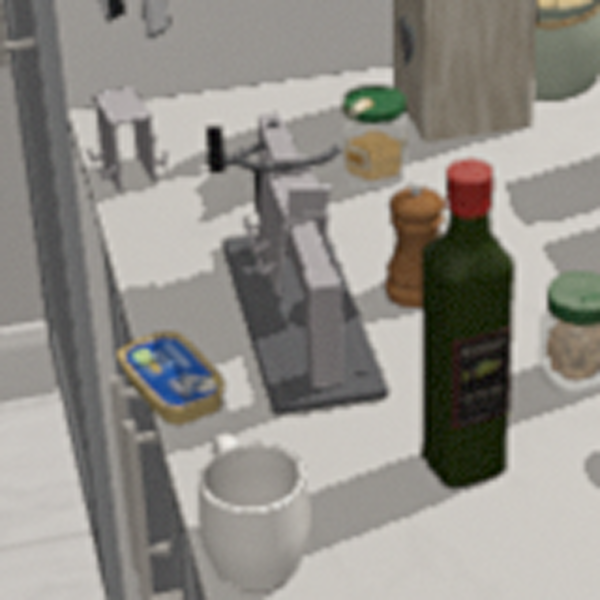

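The side view shows the saddle on the rail below the arm with its tab at (307,200), the knob swung round at (215,148), and everything else in place. The saddle is seated and the lever is fully turned, so I hand the job in.

```bash
python3 -c "
from cell import manip
print(manip.sign_off())"
```

```text
the job is handed in; nothing more can be done
None
```

The job is handed in: the long saddle is on the rail with its end drawn against the spring pads (centre at about y = 36 mm) and the lever is at its stop, a full quarter turn; the saddle sits about 5 mm sideways within its slack on the rail, and the short saddle and other objects were not touched.

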